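# Swing the parts case into its desk dock and lock it

## Robot

A 6-joint arm with a two-finger parallel gripper is mounted at the origin on the work surface. World frame = base frame: x ahead of the robot, y to its left, z up, the work surface at z = 0. Lengths are in m, angles in rad, forces in N, time in s.
With the tool pointing down it reaches from about 0.425 to 1.125 m from the base axis. Payload 14.9 kg.
Tool frame: the origin (TCP) lies between the finger pads; the fingertips stand 17 mm ahead of it and the grasp point (between the pads) lies 2 mm behind it (r.tip_extent is the distance from the TCP to the fingertips, in m); z points along the fingers, y is the direction in which the jaws open and shut (so a half turn about z gives the same grasp; the last joint's range is limited). The gripper opens to 91 mm and grips with 3 to 60 N. Pads are 32 mm wide; open, the fingers measure 118 mm over their backs; the gripper's body (76 mm by 178 mm) begins 60 mm behind the grasp point.
Start: joints at [-1.209, 0.379, 1.734, -0, 1.028, -0.033], TCP at [0.269, -0.646, 0.231] pointing down, gripper open.
Joint ranges: [-2.77, 2.77], [-0.74, 2.19], [0, 2.66], [-1.06, 4.2], [0.31, 2.87], [-3.08, 3.08]. Speed limits (rad/s): [1.89, 1.89, 2.39, 3.14, 3.14, 3.14].

## Interface

Orientations are given as a unit quaternion [w, x, y, z].
In Python, from station import r gives the robot as it stands.
- The arm moves only by the shell command python3 -m handwheel 'ROWS' [OPENING] [FORCE]. ROWS is JSON, a list that holds one entry, the list of rows, each a list of 6 numbers: the shift along the tool's x, y, z in cm, then the turn, a rotation vector about the tool's x, y, z in degrees. A call has 1 to 10 rows; each row is the pose to reach, as a shift and turn from the pose commanded when the call began, along the tool's axes at that moment; what a row does not reach only later rows make up. A row lasts 1/8 s, in which the tool goes at most 62.5 mm and 10.7 degrees, less where a joint would pass 70% of its speed; a pose out of reach is approached as far as the arm can. A call with a gripper value outside its range is refused whole. OPENING is the opening, from 0 (shut) to 1 (fully open), set as the call begins (- or left out, the last holds). The fingers move at their own pace and stop on an object; FORCE is the grip in N (left out, the last holds). Time passes only in rows, so rows that repeat a pose let the fingers close. It gives the time, the measured TCP pose, the force and the opening at its end, in the units of the state.
- r.state(): the state, without advancing time (a new reading comes with each control period).
- r.camera(name): name is "scene" or "top" or "wrist"; returns a dict with "pixels" (480x640x3 uint8, red, green, blue), "fx", "fy", "cx", "cy" (pixels), "R" (3x3) and "t" (3): a world point X has camera coordinates R X + t. Camera axes: x right, y down, z forward; pixel columns grow to the right and rows downward; lengths in m; the calibration is good to about 2 mm. A picture is of the moment at which its call begins. There is no depth.
- r.finish_job(): hands the job in, once; it reports no verdict.
The state is a dict: "time_s": time; "joint_positions": joint angles; "dq": joint speeds; "joint_efforts": joint torques, N m; "tcp_pos": TCP position; "eef_rot": TCP orientation; "force": force on the tool from outside, world axes, zero at the start; "wrist_torque": the same for the moment, N m; "finger_gap": finger opening in m.
Only numpy, scipy, OpenCV 4.12 (cv2) and the standard library are available. Lean on these libraries where they do the work, as an engineer would, in place of code of your own. Each camera call takes 0.05 s, during which the arm holds its last target.

## Task

Put the blue parts case away in its dock. Slide it up to the yellow corner post and, keeping it flat on the desk, swing it a quarter turn clockwise (seen from above) round that post so that the side with the two steel eyes faces out of the dock mouth, then push it fully home against the back stop. Lock it in: take the red-handled rod from its parking socket, drop it down through the post's sleeve and both eyes until its collar rests on the sleeve, let go, and leave the other things on the desk where they are.

Things in the scene. Friction and masses are not known exactly. Their poses are not given: they have to be found in the camera images.
- dock: grey steel dock bolted to the desk, open on top, no floor. Origin: on the desk at the mouth corner of the yellow post, the upright edge the case swings round. +y points into the bay, the bay lies at -x, the mouth looks to -y. A 40 mm high side guide runs flush with the post along x = 0 to y = 171 mm. Case fully home: its centre at x = -75 to -80, y = 90 mm, same yaw as the dock
- back_stop (a point): middle of the face of the dock's back stop (grey, 40 mm high, across the whole bay), 20 mm above the desk; in the dock's frame the face is the plane y = 165 mm
- near_guide (a point): front end of the inner face of the short guide opposite the post side, half-way up its 34 mm: inner face at dock x = -155 mm, from y = 115 to 165 mm, so the bay is 155 mm wide for the 150 mm case; before it a lead-in flares outwards to about x = -168, y = 97 mm. Nearer the mouth that side is open
- corner_post: the yellow post with black bands, 30 mm square and 89 mm high, fixed to the dock; same origin and axes as the dock; it fills x = 0 to 30, y = 0 to 30 mm. A steel sleeve block stands off its -x face near the top
- sleeve (a point): centre of the upper mouth of the steel sleeve fixed to the post, 84 mm above the desk: a 30 mm square block, 68 to 84 mm above the desk, with an upright 14 mm through hole with a chamfered mouth, at x = -24, y = 1 mm of the dock. The case passes below it
- case_center (a point): centre (28 mm up) of the square blue parts case, clear lid, 150 x 150 x 56 mm, 0.5 to 0.75 kg, smooth plastic (slips along the post), loose, too wide to grasp. -y side: the two steel eyes; +x side ends along post and side guide; +y side at the back stop. Starts before the mouth, turned about +90 degrees from the dock, 30 to 85 mm short of the post, its +x side overlapping the post by 23 to 45 mm
- case_eyes (a point): upright common axis of the two steel eyes, half-way between them, 27 mm above the desk, at x = +53, y = -89 mm from the case centre. Each eye: a 28 mm square plate 6 mm thick sticking 28 mm out of the case side, 17 mm hole; at 14 to 20 and 34 to 40 mm above the desk. With the case home they lie straight below the sleeve
- rod_grip (a point): middle of the red upright handle (18 mm diameter, 42 mm long) of the steel locking rod. From below: rod 10 mm diameter, 76 mm long, tapered tip; collar 22 mm diameter, 6 mm thick; handle; 124 mm in all, 0.1 kg. This point is 103 mm above the tip. Starts upright in the parking socket (107 mm above the desk); 111 mm above the desk once the collar rests on the sleeve
- rod_tip (a point): the lower tip of the locking rod, on its axis; 4 mm above the desk in the parking socket, 8 mm above the desk once the collar rests on the sleeve
- park_mouth (a point): mouth of the rod's parking socket, a dark steel block 34 mm square and 60 mm high behind the back stop, hole 11.5 mm wide and 56 mm deep, at x = -70, y = +200 mm of the dock
- tape_dispenser: black desk tape dispenser, 150 x 60 x 84 mm, origin under its centre; leave it alone
- wipes_carton: white carton, 225 x 115 x 65 mm, origin under its centre; leave it alone
- pen_cup: grey pen cup with a red rim, 71 mm in diameter, about 160 mm high with its pens, origin under its centre; leave it alone
There are look-alikes about, which are no part of the job. What is meant by the part that bears rod_grip is not green, and is the larger of those in its own colour.

How it is judged:
On the way, in this order (a step that is already met when the one before it is completed fails the run):
1. the case, part-way through its quarter turn (about 15 to 75 degrees left), is pressed against the corner post (contact force between case and corner_post above 0.2 N and angle between the x axis of case_center and the x axis of dock, either way round between 0.26 and 1.31 rad), for 0.1 s.
2. the case is square and home, its eyes below the sleeve (horizontal distance between case_eyes and sleeve below 0.007 m and angle between the x axis of case_center and the x axis of dock, either way round below 0.06 rad), for 0.2 s.
At the end, for the whole second after the job is handed in: case home in the dock (eyes within 7 mm of the sleeve's axis, square within 0.06 rad, flat); rod down through sleeve and both eyes (tip within 8 mm of the eyes' axis and below 12.5 mm above the desk, handle within 8 mm of the sleeve's axis); both released and at rest (all of step 2 and angle between case_center's own z axis and vertical below 0.05 rad and horizontal distance between rod_tip and case_eyes below 0.008 m and horizontal distance between rod_grip and sleeve below 0.008 m and height (world z) of rod_tip below 0.0125 m and linear speed of case below 0.01 m/s and linear speed of rod below 0.02 m/s); the robot touches nothing.
It fails at once if the case is lifted off the desk or tipped (height (world z) of case_center above 0.043 m or angle between case_center's own z axis and vertical above 0.2 rad).
It fails at once if the tape dispenser, the carton or the pen cup is moved by more than 30 mm (distance of any of tape_dispenser, wipes_carton, pen_cup from where it was at the start of the episode above 0.03 m).
It also fails if it takes over 70 s, if anything falls off the work surface, if the arm or the gripper's body presses on something with over 40 N, if the wrist force passes 120 N, or if a joint passes its speed limit or range.

## Working session

There is one attempt and no reset: what is moved stays moved. The work goes in short steps, Python scripts to look and compute and a shell command to move; the robot and the scene stay as the last step left them, time stands still between calls to the robot, and variables do not carry over. Pictures are saved under pics/ and viewed, and the job is handed in when it is done.

```bash
ls; mkdir -p pics
python3 - <<'E'
from station import r
import cv2
for n in("scene","top","wrist"):
    c=r.camera(n); cv2.imwrite(f"pics/{n}0.png",c["pixels"][:,:,::-1]); print(n,c["fx"],c["cx"],c["cy"],(-c["R"].T@c["t"]).round(3),c["R"].round(2).tolist())
print(r.state(), r.tip_extent)
E
```

```text
pics
scene 550.8933939525797 317.2113606173913 240.0373484680374 [1.03  0.788 0.927] [[-0.87, 0.5, 0.0], [0.33, 0.57, -0.75], [-0.38, -0.65, -0.66]]
top 602.3739677230202 311.3498038954663 239.48362029394167 [ 0.28  -0.029  1.665] [[0.01, -1.0, -0.0], [-0.98, -0.01, -0.18], [0.18, 0.01, -0.98]]
wrist 340.0911630995305 327.036590247367 239.6286751157314 [ 0.332 -0.621  0.385] [[0.38, -0.92, -0.0], [-0.9, -0.37, 0.24], [-0.22, -0.09, -0.97]]
{'time_s': 0.15, 'joint_positions': array([-1.20929426e+00,  3.79271853e-01,  1.73465392e+00,  1.14019101e-05,
        1.02851583e+00, -3.33131148e-02]), 'dq': array([ 0.00064785, -0.000589  , -0.00333493,  0.00090666,  0.00096002,
       -0.00026422]), 'joint_efforts': array([ 6.18134254e-04, -7.64112854e+01, -4.34656477e+01,  6.51002582e-02,
        4.09905834e-02, -5.70161978e-05]), 'tcp_pos': array([ 0.26913036, -0.6458758 ,  0.23044668]), 'eef_rot': array([-4.19570292e-04,  9.80578805e-01,  1.96125028e-01, -6.45255797e-05]), 'force': array([ 0.38168252,  0.33626079, -0.06732567]), 'wrist_torque': array([ 0.04535922,  0.04537382, -0.01389177]), 'finger_gap': 0.09123060028094021} 0.017
```

View pics/scene0.png

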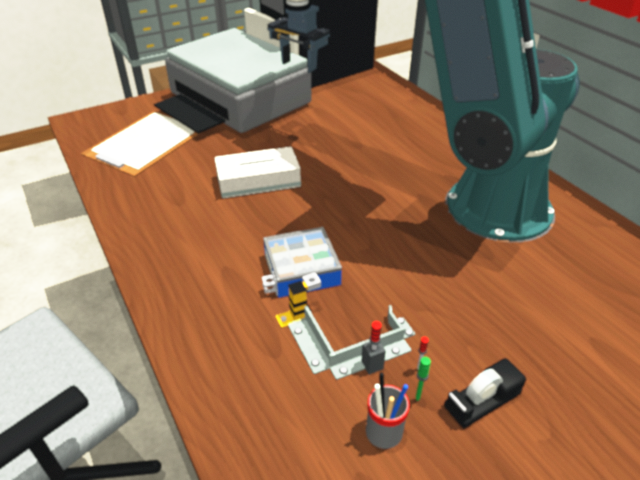

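View pics/top0.png

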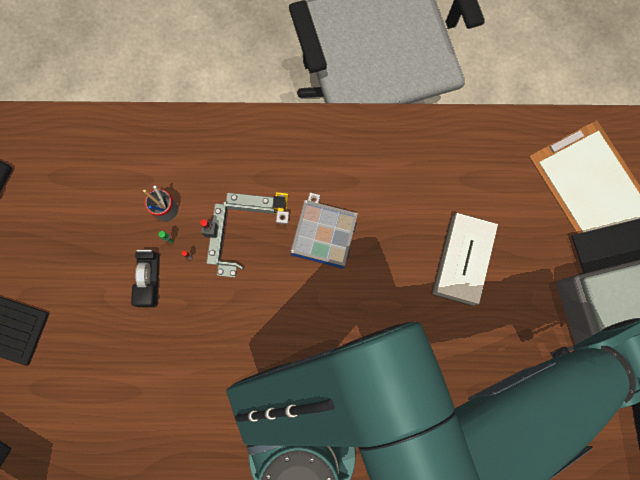

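View pics/wrist0.png

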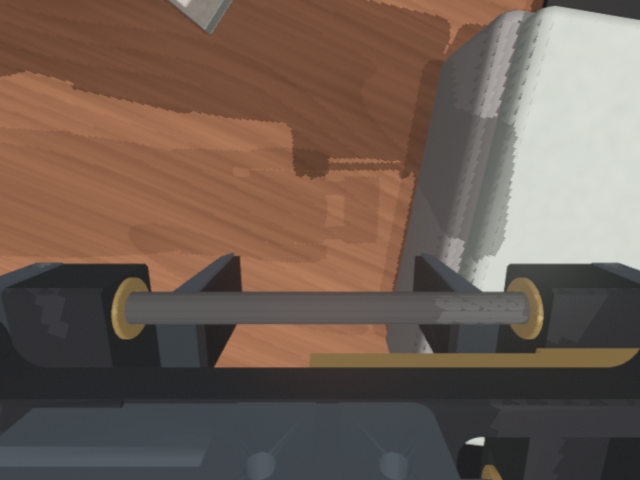

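Rod candidates are as follows. In top: large red (204,223) on the dark socket block, small red (186,254), and green (163,235). In scene: (376,332), (424,345) and (425,367). I choose the larger red one standing in the socket behind the back stop, and check it in close crops.

```bash
cat > h.py <<'E'
from station import r
import cv2,numpy as np
def P(c,X):
    X=np.atleast_2d(X); q=X@c["R"].T+c["t"]; return np.c_[c["fx"]*q[:,0]/q[:,2]+c["cx"],c["fy"]*q[:,1]/q[:,2]+c["cy"]]
def ray(c,u,v,z):
    d=c["R"].T@np.array([(u-c["cx"])/c["fx"],(v-c["cy"])/c["fy"],1]); o=-c["R"].T@c["t"]; return o+d*(z-o[2])/d[2]
def tri(c1,p1,c2,p2):
    A=[];b=[]
    for c,p in((c1,p1),(c2,p2)):
        d=c["R"].T@np.array([(p[0]-c["cx"])/c["fx"],(p[1]-c["cy"])/c["fy"],1]);d/=np.linalg.norm(d);o=-c["R"].T@c["t"]
        M=np.eye(3)-np.outer(d,d);A.append(M);b.append(M@o)
    X=np.linalg.lstsq(np.vstack(A),np.hstack(b),rcond=None)[0]
    return X
def crop(c,n,x0,y0,x1,y1,s):
    im=c["pixels"][y0:y1,x0:x1,::-1]; im=cv2.resize(im,None,fx=s,fy=s,interpolation=cv2.INTER_CUBIC); cv2.imwrite(f"pics/{n}.png",im)
E
python3 - <<'E'
from h import *
c=r.camera("top"); crop(c,"t1",140,170,370,310,3.4)
c=r.camera("scene"); crop(c,"s1",240,210,460,400,3.2)
E
```

```text
(no output)
```

View pics/t1.png

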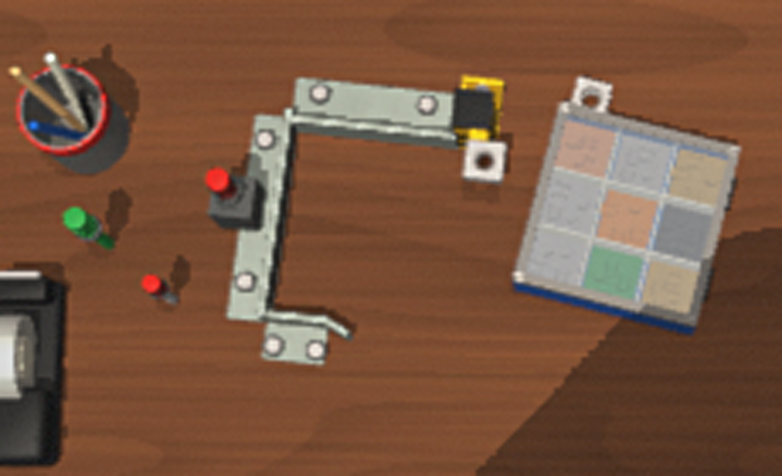

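View pics/s1.png

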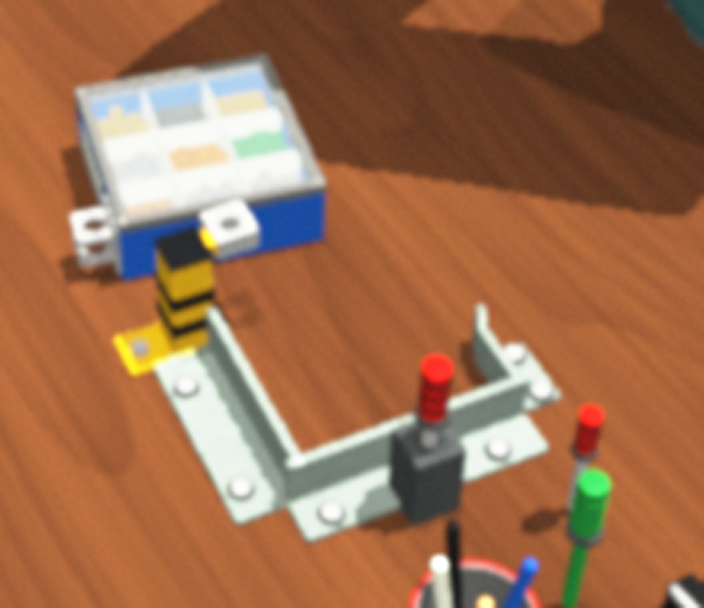

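The crops confirm it: the large red handle stands in the dark block at top crop (218,180). The sleeve hole is at (484,161), the upper eye at (591,97), and the case lid spans (561,103), (741,150), (700,320), (515,280). I zoom in to measure.

Run:
```python
from h import *
c=r.camera("top"); crop(c,"t2",286,186,366,276,6.5)
crop(c,"t3",196,180,296,290,5.4)
```

```text
(no output)
```

View pics/t2.png

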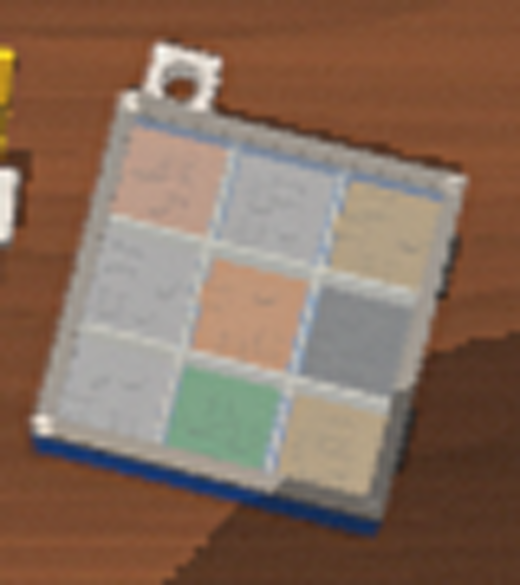

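View pics/t3.png

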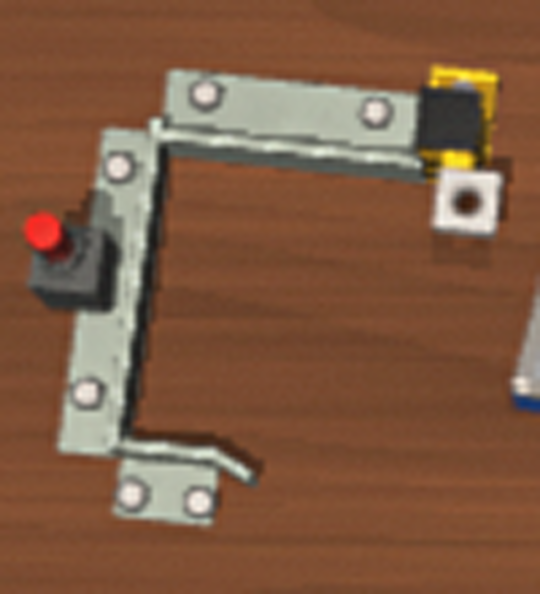

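Run:
```python
from h import *
c=r.camera("top")
f=lambda x,y,x0,y0,s,z: ray(c,x0+(x+.5)/s-.5,y0+(y+.5)/s-.5,z)
t2=lambda x,y,z:f(x,y,286,186,6.5,z); t3=lambda x,y,z:f(x,y,196,180,5.4,z)
cs=np.array([t2(*p,.056)[:2] for p in((125,93),(467,178),(383,516),(38,425))])
print(cs.round(4).tolist(),cs.mean(0)); e=np.diff(np.vstack([cs,cs[:1]]),axis=0); print(np.linalg.norm(e,axis=1),np.degrees(np.arctan2(e[:,1],e[:,0])))
print("eye",t2(180,86,.040))
sl=t3(467,201,.084);print("sleeve",sl, t3(468,201,.084))
g=[t3(160,128,.04),t3(420,156,.04)]; b=[t3(160,140,.04),t3(126,438,.04)]
d=g[1]-g[0];print("guide",np.round(g,4).tolist(),np.degrees(np.arctan2(d[1],d[0])))
d=b[1]-b[0];print("back",np.round(b,4).tolist(),np.degrees(np.arctan2(d[1],d[0])))
print("rodtop",t3(43,232,.128))
# other objects red top blobs
hsv=cv2.cvtColor(c["pixels"],cv2.COLOR_RGB2HSV)
```

```text
[[0.6769, -0.0014], [0.6413, -0.1457], [0.4977, -0.1103], [0.5346, 0.0332]] [ 0.58761663 -0.05606679]
[0.14857869 0.14793302 0.14817347 0.1464191 ] [-103.83245043  166.17329053   75.58189382  -13.66505551]
eye [ 0.68407193 -0.02457594  0.04      ]
sleeve [0.62272577 0.05860035 0.084     ] [0.62273005 0.05810311 0.084     ]
guide [[0.6692, 0.2193, 0.04], [0.6556, 0.0856, 0.04]] -95.80074366737293
back [[0.6629, 0.2191, 0.04], [0.5085, 0.231, 0.04]] 175.61426133992003
rodtop [0.59613052 0.26059869 0.128     ]
```

Everything agrees with the sizes given: case edges measure about 148 mm, sleeve to rod 203.7 mm against 204.2 expected, and the eye is 10 cm from the case centre. Next I fix the frames in the helper and plan the pushes.

```bash
cat >> h.py <<'E'
A=np.radians(-5.4); RD=np.array([[np.cos(A),-np.sin(A)],[np.sin(A),np.cos(A)]])
SL=np.array([.6228,.0585]); OR=SL-RD@np.array([-.024,.001])
def d2w(p): return OR+RD@np.asarray(p,float)
def w2d(p): return RD.T@(np.asarray(p,float)[:2]-OR)
from scipy.spatial.transform import Rotation as Ro
def tool(): 
    s=r.state(); q=s["eef_rot"]; return np.array(s["tcp_pos"]),Ro.from_quat([q[1],q[2],q[3],q[0]])
def move(xyz,xang,base=None):
    """shift cm in tool axes and rotvec deg to reach TCP xyz with tool x axis at world angle xang (deg), pointing down"""
    p,R0=base or tool(); a=np.radians(xang)
    M=np.array([[np.cos(a),np.sin(a),0],[np.sin(a),-np.cos(a),0],[0,0,-1]])
    Rt=Ro.from_matrix(M)
    return (R0.inv().apply(np.asarray(xyz)-p)*100).round(2),(R0.inv()*Rt).as_rotvec(degrees=True).round(1),(p,Rt)
E
python3 - <<'E'
from h import *
print(OR, w2d([.5876,-.0561]))
c=r.camera("top")
for n,u,v,z in(("carton",467,257,.065),("cup",159,203,.1),("green",163,235,.12),("small",186,254,.1),("tape",144,277,.08)): print(n,ray(c,u,v,z)[:2], w2d(ray(c,u,v,z)))
ca=np.radians(76); X=np.array([np.cos(ca),np.sin(ca)]);Y=np.array([-X[1],X[0]])
C=np.array([.5876,-.0561])
p=C-.116*X+.005*Y; print(p, move([*p,.15],76))
E
```

```text
[0.64659938 0.05524584] [-0.04825897 -0.11640401]
carton [ 0.52092371 -0.4383036 ] [-0.07867081 -0.50318618]
cup [0.65415642 0.38712846] [-0.02370941  0.3311209 ]
green [0.5636954  0.36673349] [-0.11184963  0.30230331]
small [0.51709068 0.30863634] [-0.15278009  0.2400781 ]
tape [0.45759634 0.42136418] [-0.22261902  0.34670674]
[ 0.55468558 -0.16744469] (array([ 44.76, -33.2 ,   8.09]), array([ -0. ,  -0. , -53.4]), (array([ 0.26922425, -0.6461223 ,  0.23083875]), Rotation.from_matrix(array([[ 0.2419219 ,  0.97029573,  0.        ],
                            [ 0.97029573, -0.2419219 ,  0.        ],
                            [ 0.        ,  0.        , -1.        ]]))))
```

```bash
python3 -m handwheel '[[[5,-3.7,1,0,0,-6],[10,-7.4,2,0,0,-12],[15,-11,3,0,0,-18],[20,-14.8,4,0,0,-24],[25,-18.5,5,0,0,-30],[30,-22.2,6,0,0,-36],[35,-26,7,0,0,-42],[40,-29.7,8,0,0,-48],[44.8,-33.2,8.1,0,0,-53.4],[44.8,-33.2,8.1,0,0,-53.4]]]' 1
python3 - <<'E'
from h import *
c=r.camera("wrist"); cv2.imwrite("pics/w1.png",c["pixels"][:,:,::-1])
c=r.camera("top"); cv2.imwrite("pics/t4.png",c["pixels"][:,:,::-1])
E
```

```text
time_s: 1.65
tcp_pos: [0.5566, -0.1644, 0.1499]
eef_rot: [0.0, 0.786, 0.618, 0.0]
force: [-0.4, -0.5, -0.5]
finger_gap: 0.0914
```

View pics/w1.png

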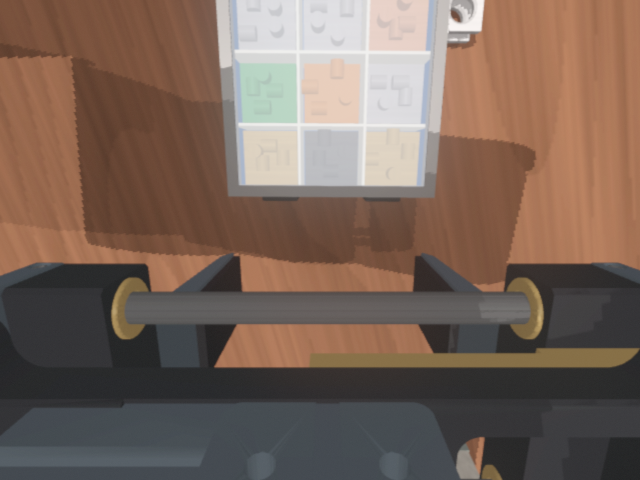

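View pics/t4.png

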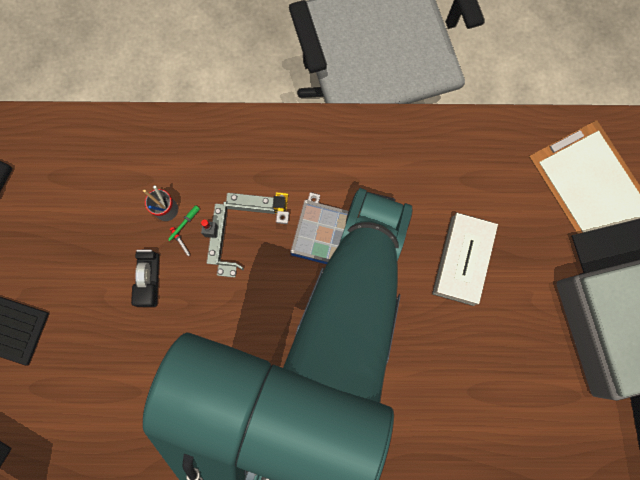

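The wrist view shows the case's near edge level at row 192, columns 228-436, so the gripper is square to it. The top view shows the two look-alike rods have toppled on their own, lying at (185,222) and (180,243); nothing of mine was near them. Next I lower and push.

```bash
python3 -m handwheel '[[[0,0,5,0,0,0],[0,0,10.8,0,0,0],[0,0,10.8,0,0,0],[1,0,10.8,0,0,0],[2,0,10.8,0,0,0],[3,0,10.8,0,0,0],[4,0,10.8,0,0,0],[5,0,10.8,0,0,0],[5.8,0,10.8,0,0,0],[5.8,0,10.8,0,0,0]]]'
python3 - <<'E'
from h import *
c=r.camera("scene"); crop(c,"s2",200,180,460,400,3)
E
```

```text
time_s: 3.0
tcp_pos: [0.5691, -0.1104, 0.0418]
eef_rot: [-0.0, 0.788, 0.616, -0.0]
force: [-0.9, 0.1, 0.1]
finger_gap: 0.0914
```

View pics/s2.png

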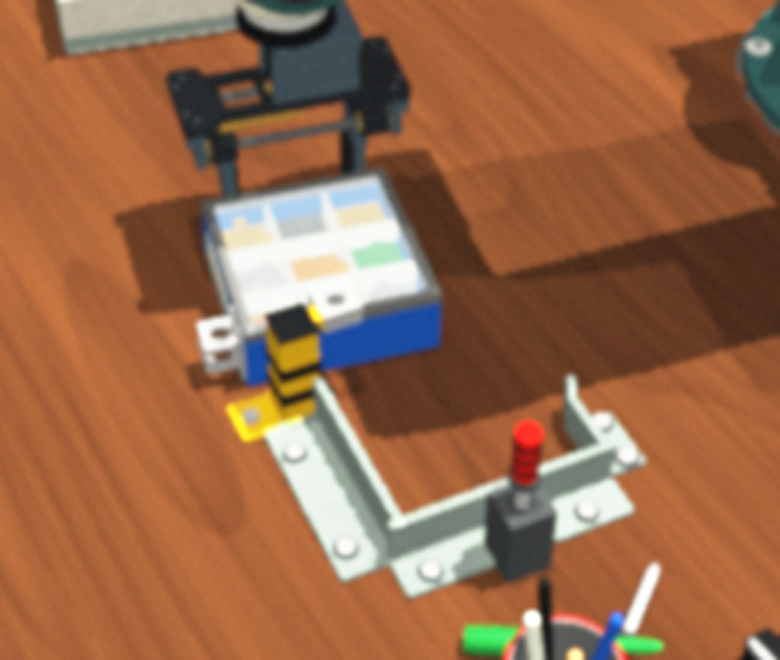

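```bash
cat >> h.py <<'E'
def casepose(phi,s,over=0.):
    a=np.radians(phi); R=np.array([[np.cos(a),-np.sin(a)],[np.sin(a),np.cos(a)]])
    return -R@np.array([.075-over,s]),R
def push(phi,s,yc=.005,over=0.):
    "tool target world for fingers flush on case -x side"
    c,R=casepose(phi,s,over); return d2w(c+R@np.array([-.091,yc])), phi-5.4
E
python3 - <<'E'
from h import *
b=tool(); print(b[0])
for phi in np.arange(81.4,44,-4.):
    s=-.035+.06*(81.4-phi)/81.4
    p,a=push(phi,s,.005,.001); m=move([*p,.042],a,b); print(round(phi),p.round(3),m[0],m[1])
E
```

```text
[ 0.56895    -0.11068153  0.04173544]
81 [ 0.568 -0.095] [ 1.48 -0.48 -0.03] [-0. -0.  0.]
77 [ 0.56 -0.09] [ 1.78 -1.33 -0.03] [-0. -0.  4.]
73 [ 0.553 -0.085] [ 2.12 -2.15 -0.03] [-0. -0.  8.]
69 [ 0.546 -0.079] [ 2.49 -2.96 -0.02] [-0. -0. 12.]
65 [ 0.54  -0.074] [ 2.9  -3.74 -0.02] [-0. -0. 16.]
61 [ 0.533 -0.067] [ 3.34 -4.49 -0.02] [-0. -0. 20.]
57 [ 0.527 -0.061] [ 3.82 -5.23 -0.02] [-0. -0. 24.]
53 [ 0.522 -0.054] [ 4.32 -5.93 -0.02] [-0. -0. 28.]
49 [ 0.517 -0.048] [ 4.86 -6.61 -0.02] [-0. -0. 32.]
45 [ 0.512 -0.04 ] [ 5.43 -7.26 -0.02] [-0.  0. 36.]
```

```bash
python3 -m handwheel '[[[0.7,0,0,0,0,0],[1.4,0,0,0,0,0],[1.6,-0.4,0,0,0,0],[1.65,-0.9,0,0,0,2],[1.8,-1.3,0,0,0,4],[1.95,-1.7,0,0,0,6],[2.15,-2.15,0,0,0,8],[2.5,-3,0,0,0,12],[2.5,-3,0,0,0,12]]]'
python3 - <<'E'
from h import *
c=r.camera("scene"); crop(c,"s3",200,180,460,400,3)
print(r.state()["force"])
E
```

```text
time_s: 4.18
tcp_pos: [0.5435, -0.0803, 0.0415]
eef_rot: [-0.001, 0.848, 0.529, -0.002]
force: [-15.2, -22.2, 5.2]
finger_gap: 0.0912
[-14.56180233 -20.73014479   7.77395164]
```

View pics/s3.png

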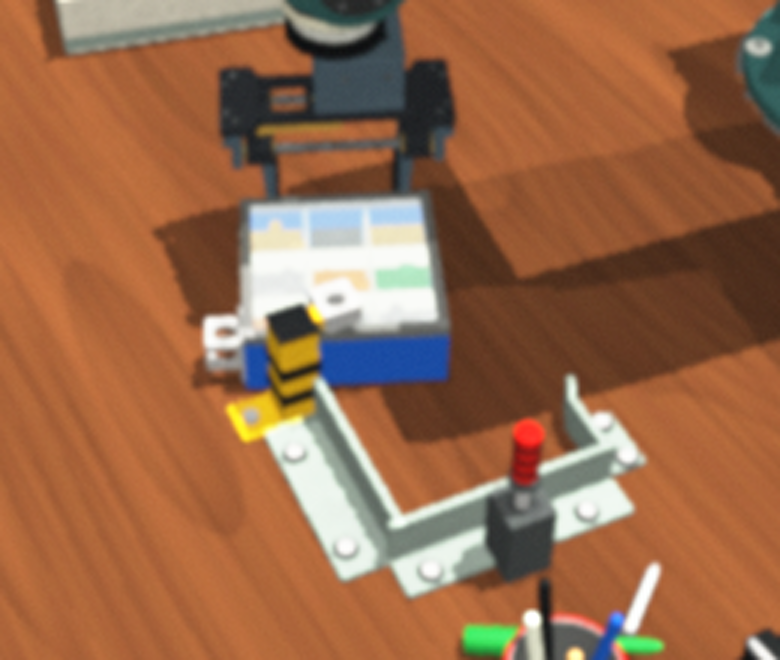

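```bash
cat > plan.py <<'E'
from h import *
import sys
p0,over,s0,s1,p1,yc=map(float,sys.argv[1:7])
b=tool(); print(b[0],r.state()["force"].round(1))
M=b[1].as_matrix(); xa=np.degrees(np.arctan2(M[1,0],M[0,0])); print("x angle",xa, "local y,x of tool rel. corner", )
a=np.radians(xa);X=np.array([np.cos(a),np.sin(a)]);Y=np.array([-X[1],X[0]]);d=b[0][:2]-OR;print("dist along X (-.166 flush)",d@X,"Y (yc-s)",d@Y)
for phi in np.arange(p0,p1-.1,-4.):
    s=s0+(s1-s0)*(p0-phi)/(p0-p1)
    p,an=push(phi,s,yc,over); m=move([*p,.042],an,b); print(round(phi),m[0],m[1][2])
E
python3 plan.py 69.4 -0.001 -0.026 0.03 5.4 .005
```

```text
[ 0.5436825  -0.08031646  0.04147879] [-14.6 -20.7   7.8]
x angle 63.97609521778743 local y,x of tool rel. corner
dist along X (-.166 flush) -0.16697216667485767 Y (yc-s) 0.03300481966918967
69 [-0.    0.21 -0.05] -0.0
65 [ 0.23 -0.6  -0.05] 4.0
61 [ 0.49 -1.39 -0.05] 8.0
57 [ 0.79 -2.17 -0.05] 12.0
53 [ 1.11 -2.93 -0.04] 16.0
49 [ 1.46 -3.67 -0.04] 20.0
45 [ 1.84 -4.4  -0.04] 24.0
41 [ 2.25 -5.11 -0.04] 28.0
37 [ 2.69 -5.8  -0.04] 32.0
33 [ 3.15 -6.47 -0.04] 36.0
29 [ 3.64 -7.12 -0.03] 40.0
25 [ 4.16 -7.76 -0.03] 44.0
21 [ 4.7  -8.37 -0.03] 48.0
17 [ 5.27 -8.96 -0.03] 52.0
13 [ 5.86 -9.53 -0.03] 56.0
9 [  6.48 -10.08  -0.03] 60.0
5 [  7.12 -10.61  -0.03] 64.0
```

```bash
python3 -m handwheel '[[[-0.1,-0.2,0,0,0,2],[0.05,-0.6,0,0,0,4],[0.2,-1,0,0,0,6],[0.35,-1.4,0,0,0,8],[0.65,-2.2,0,0,0,12],[0.95,-2.95,0,0,0,16],[1.3,-3.7,0,0,0,20],[1.7,-4.4,0,0,0,24],[1.7,-4.4,0,0,0,24]]]'
python3 - <<'E'
from h import *
c=r.camera("scene"); crop(c,"s4",200,180,460,400,3)
E
python3 plan.py 45.4 -0.001 -0.003 0.03 1.4 .005
```

```text
time_s: 5.35
tcp_pos: [0.5118, -0.0444, 0.0414]
eef_rot: [-0.001, 0.94, 0.342, -0.002]
force: [-7.0, -1.9, -0.5]
finger_gap: 0.0914
[ 0.51190911 -0.04449759  0.04134323] [-7.7 -3.1  1. ]
x angle 40.0704293231264 local y,x of tool rel. corner
dist along X (-.166 flush) -0.16727994617664385 Y (yc-s) 0.010374966808384265
45 [ 0.03  0.22 -0.07] 0.1
41 [ 0.11 -0.65 -0.06] 4.1
37 [ 0.22 -1.51 -0.06] 8.1
33 [ 0.38 -2.36 -0.06] 12.1
29 [ 0.57 -3.2  -0.06] 16.1
25 [ 0.8  -4.04 -0.06] 20.1
21 [ 1.07 -4.86 -0.06] 24.1
17 [ 1.38 -5.67 -0.05] 28.1
13 [ 1.73 -6.47 -0.05] 32.1
9 [ 2.11 -7.26 -0.05] 36.1
5 [ 2.53 -8.03 -0.05] 40.1
1 [ 2.99 -8.78 -0.05] 44.1
```

View pics/s4.png

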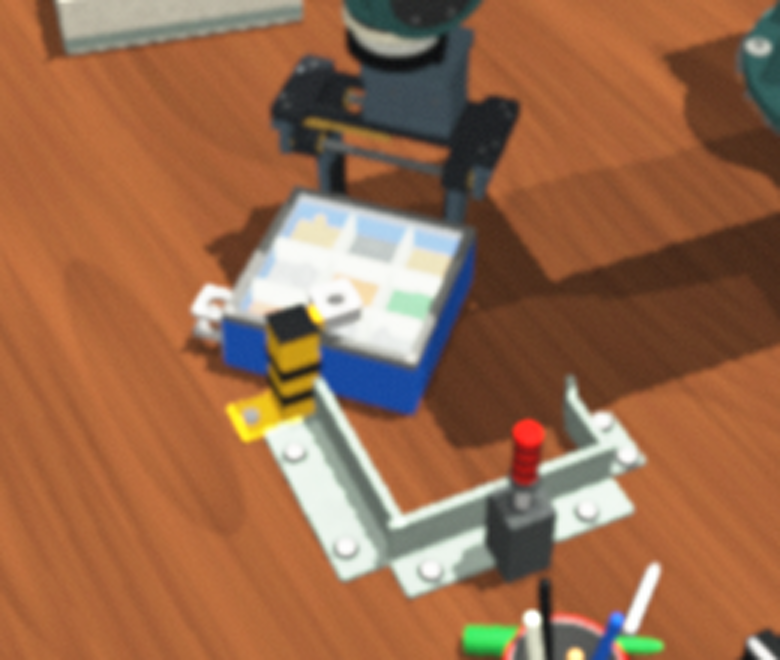

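```bash
python3 plan.py 45.4 -0.001 -0.003 0.04 1.4 .005 | tail -12; python3 -m handwheel '[[[0,-0.3,0,0,0,2],[0.05,-0.6,0,0,0,4],[0.2,-1.4,0,0,0,8],[0.35,-2.2,0,0,0,12],[0.55,-3,0,0,0,16],[0.75,-3.8,0,0,0,20],[1.05,-4.6,0,0,0,24],[1.05,-4.6,0,0,0,24]]]'
python3 - <<'E'
from h import *
c=r.camera("scene"); crop(c,"s5",200,180,460,400,3)
E
python3 plan.py 21.4 -0.001 0.018 0.03 -2.6 .005
```

```text
45 [ 0.03  0.22 -0.07] 0.1
41 [ 0.1  -0.56 -0.06] 4.1
37 [ 0.2  -1.33 -0.06] 8.1
33 [ 0.32 -2.09 -0.06] 12.1
29 [ 0.47 -2.85 -0.06] 16.1
25 [ 0.65 -3.61 -0.06] 20.1
21 [ 0.85 -4.36 -0.06] 24.1
17 [ 1.08 -5.11 -0.05] 28.1
13 [ 1.34 -5.86 -0.05] 32.1
9 [ 1.63 -6.6  -0.05] 36.1
5 [ 1.95 -7.33 -0.05] 40.1
1 [ 2.29 -8.06 -0.05] 44.1
time_s: 6.4
tcp_pos: [0.4849, -0.0022, 0.04]
eef_rot: [-0.001, 0.99, 0.141, -0.007]
force: [-31.9, 1.1, 14.1]
finger_gap: 0.0912
[ 0.48495359 -0.00228338  0.03996913] [-30.8   1.   13.1]
x angle 16.20470969835508 local y,x of tool rel. corner
dist along X (-.166 flush) -0.1712784029571987 Y (yc-s) -0.010133128663364153
21 [ 0.42  0.23 -0.21] 0.2
17 [ 0.36 -0.74 -0.21] 4.2
13 [ 0.35 -1.71 -0.2 ] 8.2
9 [ 0.4  -2.69 -0.2 ] 12.2
5 [ 0.5  -3.66 -0.19] 16.2
1 [ 0.66 -4.62 -0.19] 20.2
-3 [ 0.87 -5.58 -0.19] 24.2
```

View pics/s5.png

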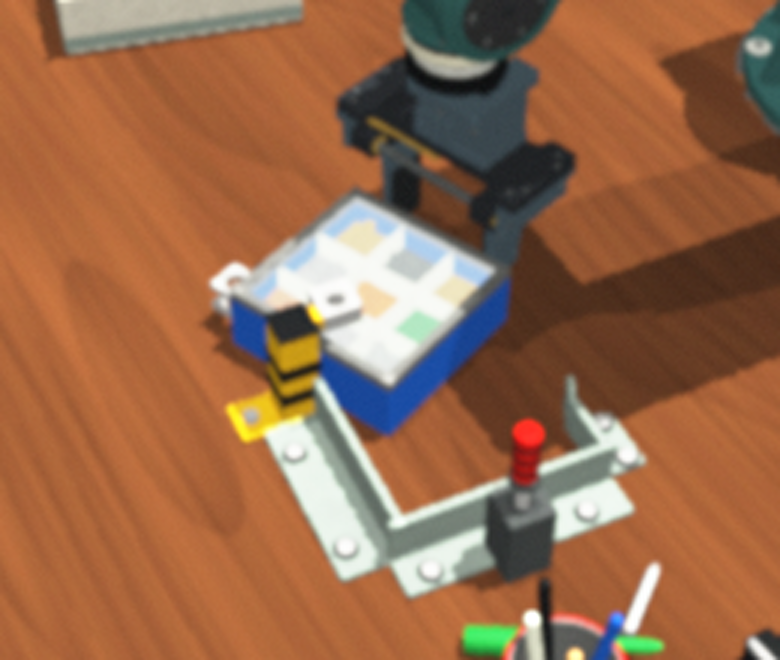

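```bash
python3 -m handwheel '[[[-1,0,0,0,0,0],[-2,0,0,0,0,0],[-3,0,0,0,0,0],[-3,0,0,0,0,0]]]'
python3 - <<'E'
from h import *
c=r.camera("scene"); crop(c,"s6",260,230,380,330,6.5)
c=r.camera("top"); crop(c,"t6",200,170,380,300,4)
E
```

```text
time_s: 6.95
tcp_pos: [0.4631, -0.0115, 0.042]
eef_rot: [-0.0, 0.99, 0.139, -0.0]
force: [0.1, -0.0, 0.0]
finger_gap: 0.0911
```

View pics/s6.png

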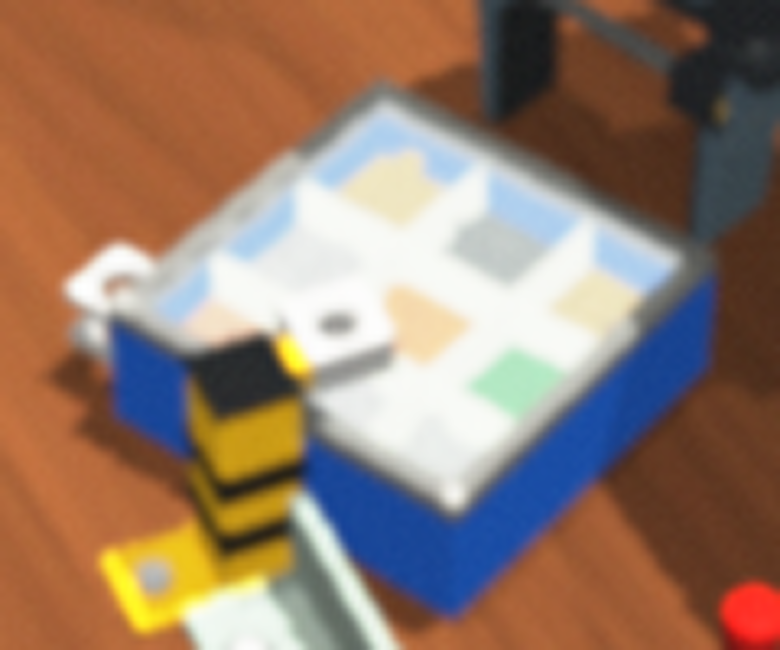

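View pics/t6.png

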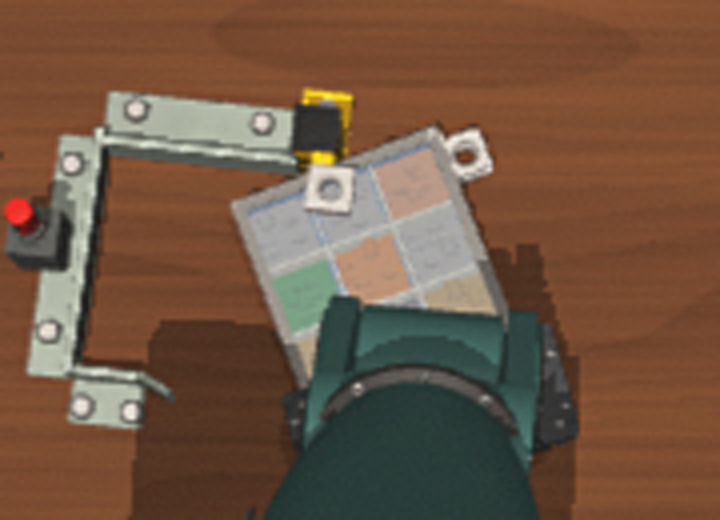

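Run:
```python
from h import *
c=r.camera("scene")
cs=np.array([w2d(ray(c,260+x/6.5-.42,230+y/6.5-.42,.056)) for x,y in((112,318),(383,88),(714,258),(455,507))])*1000
print(cs.round(1),cs.mean(0)); e=np.diff(np.vstack([cs,cs[:1]]),axis=0); print(np.linalg.norm(e,axis=1),np.degrees(np.arctan2(e[:,1],e[:,0])))
c=r.camera("top")
q=np.array([w2d(ray(c,200+x/4-.37,170+y/4-.37,.056)) for x,y in((435,128),(233,204),(497,270))])*1000;print(q)
d=q[1]-q[0];print(np.degrees(np.arctan2(d[1],d[0])),np.linalg.norm(d)); d=q[2]-q[0];print(np.degrees(np.arctan2(d[1],d[0])))
print("tcp",w2d(tool()[0]))
```

```text
[[  34.   -55.9]
 [ -99.7 -125.2]
 [-167.3    3.5]
 [ -35.6   70.2]] [-67.14729875 -26.85864491]
[150.56696417 145.38172203 147.6217042  144.04913072] [-152.62362882  117.71186915   26.84063012  -61.11080451]
[[  31.56721625  -63.835419  ]
 [ -35.55303522   67.72474394]
 [ -62.58499132 -116.02998619]]
117.03007215863424 147.69294035582968
-150.99760438479288
tcp [-0.17548735 -0.08347718]
```

Before pushing on, the case stands at about 28° with its centre at dock (-68,-30), still against the post. The gripper had run ahead of it along the side, so I re-seat it flush.

Run:
```python
from h import *
b=tool()
for phi,s,o in((28,0,-.012),(28,0,-.002),(24,.002,-.001),(20,.004,-.001),(16,.006,-.001),(12,.008,-.001),(8,.01,-.001),(4,.012,-.001),(0,.014,-.001)):
    p,an=push(phi,s,.005,o); m=move([*p,.042],an,b); print(phi,m[0],m[1][2])
```

```text
28 [1.65 0.18 0.01] -6.6
28 [2.64 0.07 0.01] -6.6
24 [ 2.69 -0.91  0.01] -2.6
20 [ 2.69 -1.88  0.01] 1.4
16 [ 2.75 -2.84  0.01] 5.4
12 [ 2.86 -3.8   0.01] 9.4
8 [ 3.02 -4.75  0.01] 13.4
4 [ 3.24 -5.69  0.01] 17.4
0 [ 3.51 -6.62  0.01] 21.4
```

```bash
python3 -m handwheel '[[[0.5,0.2,0,0,0,-6.6],[1.6,0.2,0,0,0,-6.6],[2.6,0.1,0,0,0,-6.6],[2.65,-0.9,0,0,0,-2.6],[2.65,-1.9,0,0,0,1.4],[2.7,-2.8,0,0,0,5.4],[2.8,-3.8,0,0,0,9.4],[2.8,-3.8,0,0,0,9.4]]]'
python3 - <<'E'
from h import *
c=r.camera("scene"); crop(c,"s7",260,230,400,350,5.5)
b=tool();print(w2d(b[0]))
for phi,s,o in((12,.008,-.001),(8,.01,-.001),(4,.012,-.001),(0,.014,-.001)):
    p,an=push(phi,s,.005,o); m=move([*p,.042],an,b); print(phi,m[0],m[1][2])
E
```

```text
time_s: 8.15
tcp_pos: [0.4797, 0.0336, 0.0417]
eef_rot: [-0.0, 0.998, 0.057, -0.001]
force: [-3.1, 0.7, -0.4]
finger_gap: 0.0913
[-0.16397373 -0.03758258]
12 [ 0.12  0.03 -0.03] 0.1
8 [ 0.13 -0.93 -0.03] 4.1
4 [ 0.19 -1.9  -0.03] 8.1
0 [ 0.3  -2.86 -0.03] 12.1
```

View pics/s7.png

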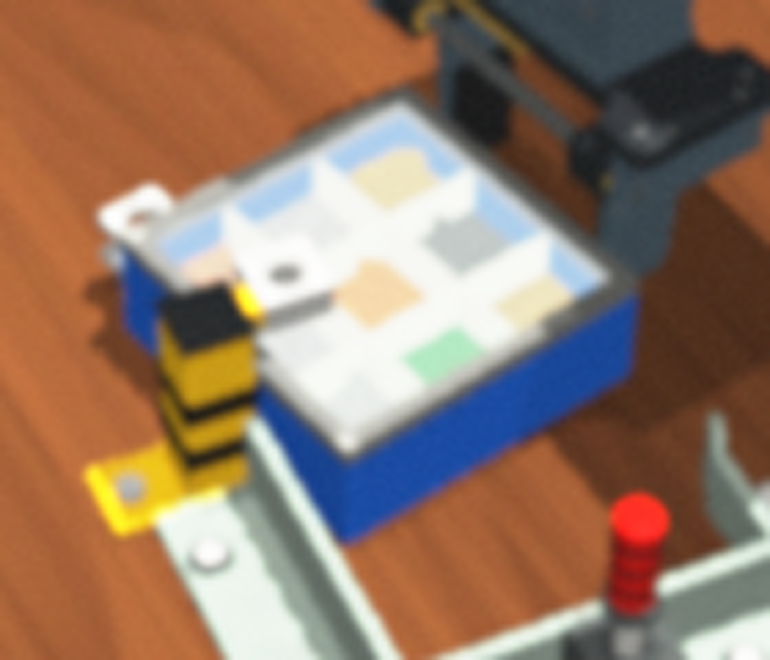

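```bash
python3 -m handwheel '[[[0.1,-0.4,0,0,0,2],[0.1,-0.9,0,0,0,4],[0.15,-1.4,0,0,0,6],[0.2,-1.9,0,0,0,8],[0.25,-2.4,0,0,0,10],[0.3,-2.8,0,0,0,12],[0.3,-2.8,0,0,0,12]]]'
python3 - <<'E'
from h import *
c=r.camera("scene"); crop(c,"s8",260,230,400,350,5.5)
b=tool();print(w2d(b[0]))
E
```

```text
time_s: 9.07
tcp_pos: [0.4762, 0.0611, 0.041]
eef_rot: [0.0, 0.999, -0.046, -0.004]
force: [-20.0, 7.2, 10.3]
finger_gap: 0.0913
[-0.17021366 -0.01018289]
```

View pics/s8.png

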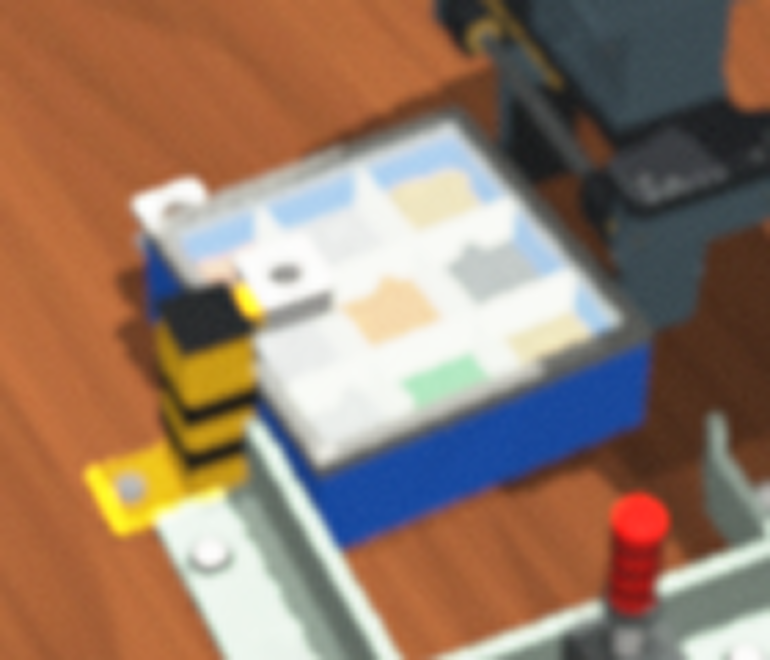

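```bash
python3 -m handwheel '[[[-2,0,0,0,0,0],[-4,0,0,0,0,0],[-4,0,-5,0,0,0],[-4,0,-10,0,0,0]]]' 0.66
python3 - <<'E'
from h import *
c=r.camera("top"); crop(c,"t8",200,170,380,300,4)
c=r.camera("scene"); crop(c,"s9",260,230,380,330,6.5)
p=d2w([-.098,-.135]); print(move([*p,.14],84.6)[:2], tool()[0])
E
```

```text
time_s: 9.62
tcp_pos: [0.4387, 0.0648, 0.1428]
eef_rot: [0.0, 0.999, -0.047, -0.0]
force: [1.1, -0.1, 0.5]
finger_gap: 0.0605
(array([10.65, 12.56,  0.7 ]), array([  0.3,  -0.4, -90. ])) [0.44204832 0.0650943  0.14637977]
```

View pics/t8.png

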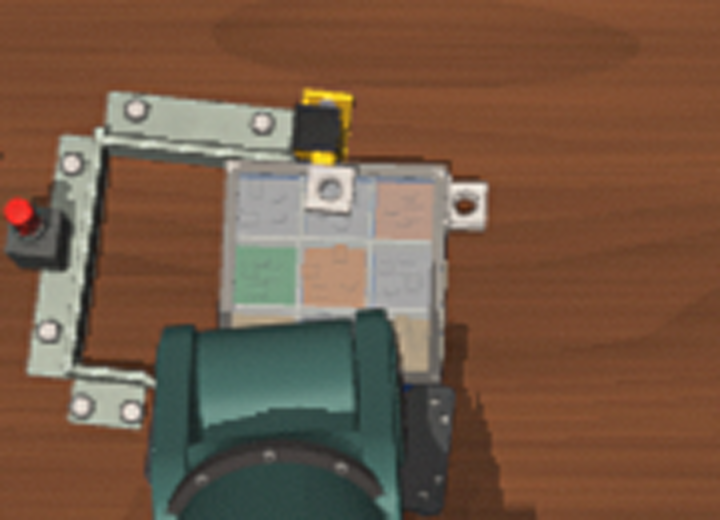

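View pics/s9.png

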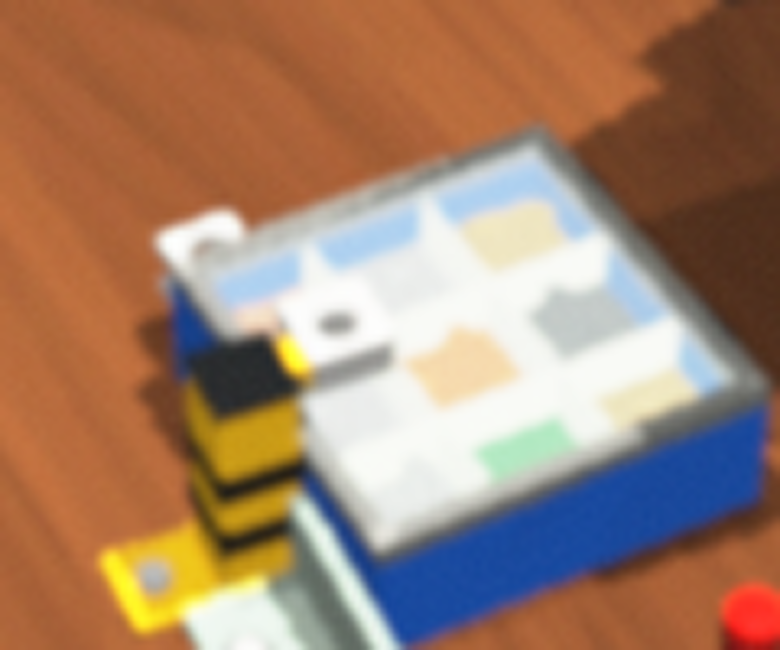

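```bash
python3 -m handwheel '[[[1.2,1.4,0.1,0,0,-10],[2.4,2.8,0.2,0,0,-20],[3.6,4.2,0.3,0,0,-30],[4.8,5.6,0.4,0,0,-40],[6,7,0.5,0,0,-50],[7.2,8.4,0.6,0,0,-60],[8.4,9.8,0.7,0,0,-70],[9.6,11.2,0.7,0,0,-80],[10.7,12.6,0.7,0,0,-90],[10.7,12.6,0.7,0,0,-90]]]';  python3 - <<'E'
from h import *
c=r.camera("wrist"); cv2.imwrite("pics/w9.png",c["pixels"][:,:,::-1])
c=r.camera("top")
print(w2d(ray(c,200+448/4-.4,170+167/4-.4,.056)),w2d(ray(c,200+468/4-.4,170+206/4-.4,.04)))
p=d2w([-.098,-.135]); print(move([*p,.042],84.6)[:2], w2d(tool()[0]))
E
```

```text
time_s: 10.98
tcp_pos: [0.5345, -0.0711, 0.1344]
eef_rot: [0.0, 0.74, 0.673, 0.0]
force: [-0.9, 1.0, 0.6]
finger_gap: 0.0604
[ 0.00530055 -0.07545045] [-0.01705182 -0.09156988]
(array([0.06, 0.25, 9.24]), array([-0. , -0. , -0.2])) [-0.10046358 -0.13563551]
```

View pics/w9.png

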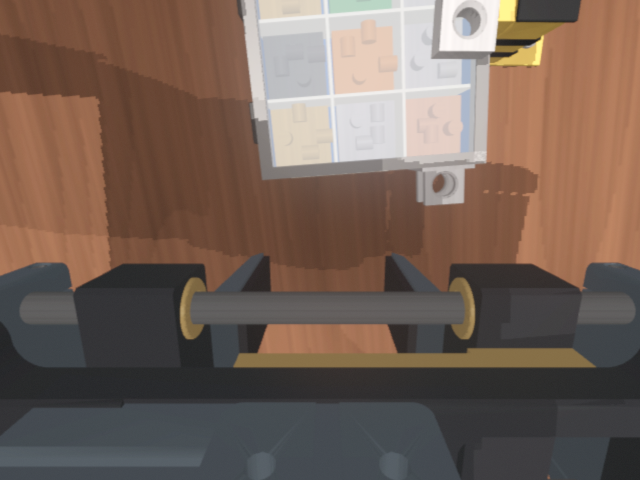

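```bash
python3 -m handwheel '[[[0,0.1,4.6,0,0,0],[0,0.1,9.2,0,0,0],[0,0.1,9.2,0,0,0],[1.2,0.1,9.2,0,0,0],[2.4,0.1,9.2,0,0,0],[3.4,0.1,9.2,0,0,0],[4.4,0.1,9.2,0,0,0],[5.2,0.1,9.2,0,0,0],[6,0.1,9.2,0,0,0],[6,0.1,9.2,0,0,0]]]';  python3 - <<'E'
from h import *
c=r.camera("scene"); crop(c,"s10",250,230,430,380,4.2)
c=r.camera("top"); crop(c,"t10",200,170,380,300,4)
print(w2d(tool()[0]))
E
```

```text
time_s: 12.32
tcp_pos: [0.5413, -0.0105, 0.0429]
eef_rot: [-0.0, 0.739, 0.673, 0.0]
force: [0.3, 0.2, -0.2]
finger_gap: 0.0601
[-0.09872705 -0.07581653]
```

View pics/s10.png

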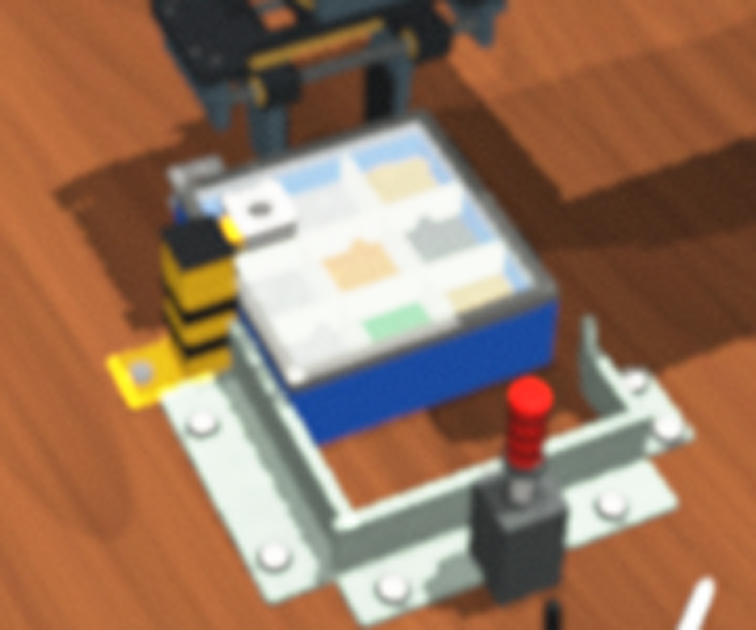

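View pics/t10.png

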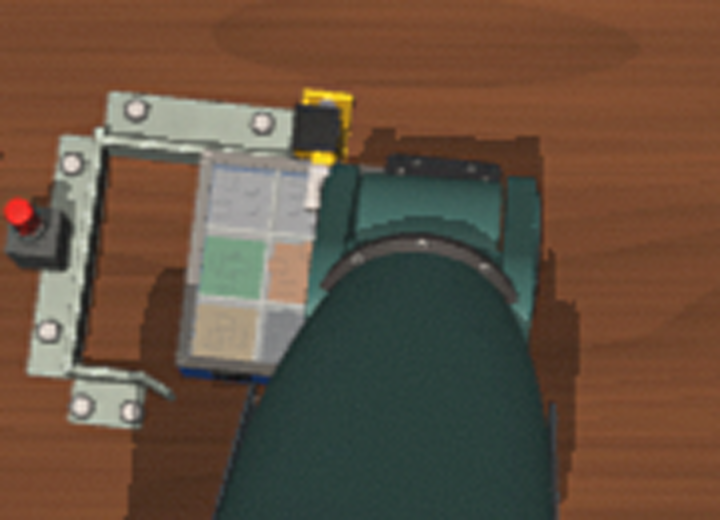

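The case is now square along the guide, with a clear run to the near guide. I push it home.

```bash
python3 -m handwheel '[[[1,0,0,0,0,0],[2,0,0,0,0,0],[3,0,0,0,0,0],[4,0,0,0,0,0],[5,0,0,0,0,0],[5.8,0,0,0,0,0],[6.5,0,0,0,0,0],[7,0,0,0,0,0],[7.3,0,0,0,0,0],[7.3,0,0,0,0,0]]]';  python3 - <<'E'
from h import *
c=r.camera("scene"); crop(c,"s11",250,230,430,380,4.2)
print(w2d(tool()[0]),r.state()["force"])
E
```

```text
time_s: 13.68
tcp_pos: [0.5481, 0.0618, 0.043]
eef_rot: [0.0, 0.74, 0.673, 0.0]
force: [-0.5, -0.8, 0.4]
finger_gap: 0.06
[-0.09858106 -0.00278443] [-0.59256917  0.55373001 -0.83503314]
```

View pics/s11.png

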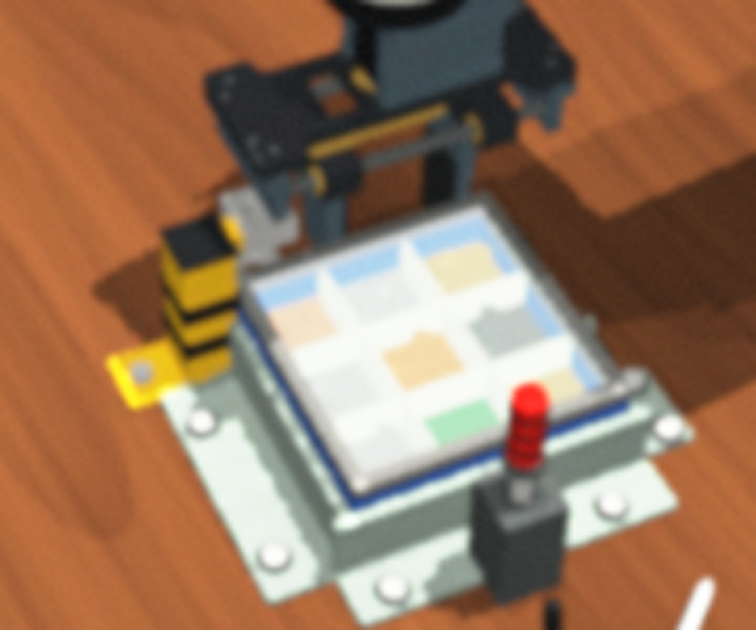

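```bash
python3 -m handwheel '[[[0.1,0,0,0,0,0],[0.2,0,0,0,0,0],[0.3,0,0,0,0,0],[0.3,0,0,0,0,0]]]';python3 -m handwheel '[[[0.1,0,0,0,0,0],[0.2,0,0,0,0,0],[0.2,0,0,0,0,0]]]'
```

```text
time_s: 14.22
tcp_pos: [0.5476, 0.0626, 0.0431]
eef_rot: [0.0, 0.74, 0.673, -0.001]
force: [-6.2, -30.4, 11.9]
finger_gap: 0.0602
time_s: 14.6
tcp_pos: [0.5476, 0.0628, 0.0431]
eef_rot: [0.001, 0.74, 0.673, -0.002]
force: [-8.9, -54.9, 17.0]
finger_gap: 0.06
```

```bash
python3 -m handwheel '[[[-2,0,0,0,0,0],[-6,0,0,0,0,0],[-6,0,-6,0,0,0],[-6,0,-12,0,0,0],[-6,0,-16,0,0,0],[-6,0,-16,0,0,0]]]';  python3 - <<'E'
from h import *
c=r.camera("wrist"); cv2.imwrite("pics/w12.png",c["pixels"][:,:,::-1])
c=r.camera("scene"); crop(c,"s12",250,230,430,380,4.2)
print(tool()[0],w2d(tool()[0]))
E
```

```text
time_s: 15.35
tcp_pos: [0.5447, 0.0068, 0.2062]
eef_rot: [0.002, 0.74, 0.673, 0.002]
force: [0.2, -0.1, -0.4]
finger_gap: 0.0602
[0.54274885 0.00686038 0.20267645] [-0.09883616 -0.05794392]
```

View pics/s12.png

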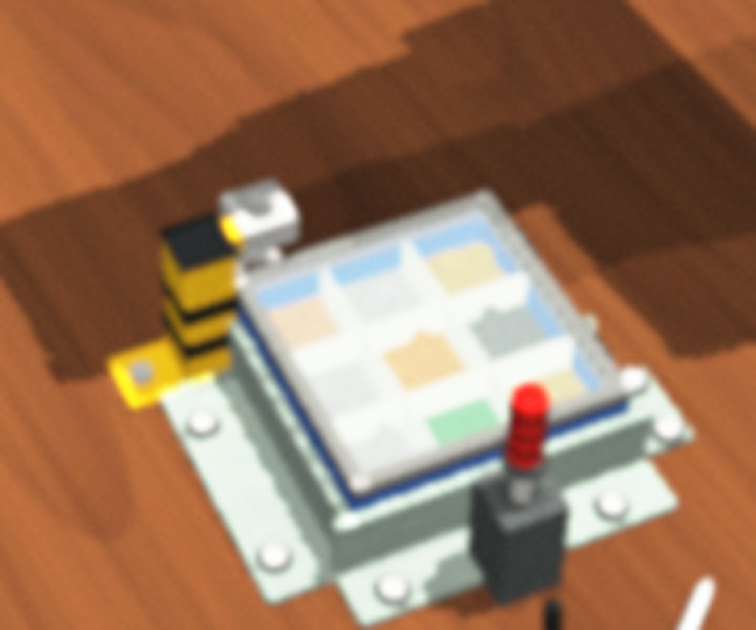

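View pics/w12.png

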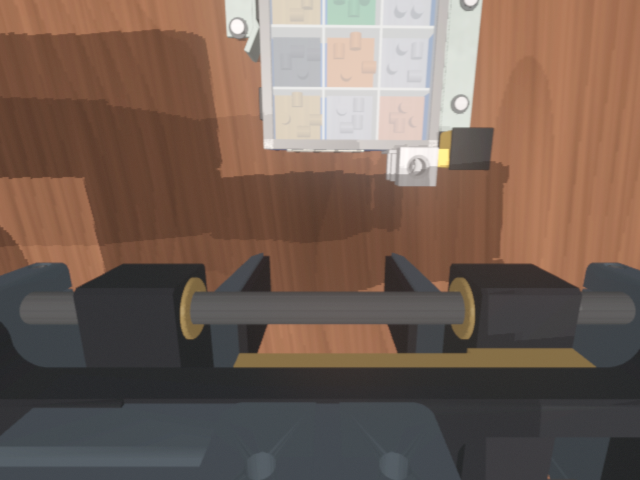

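The scene and wrist pictures show the case square inside both guides, touching the back stop. I triangulate the handle next.

Run:
```python
from h import *
ct=r.camera("top"); cs=r.camera("scene")
def redtop(path_or_im,box):
    im=path_or_im; x0,y0,x1,y1=box; h=cv2.cvtColor(im[y0:y1,x0:x1],cv2.COLOR_RGB2HSV)
    m=((h[...,0]<8)|(h[...,0]>172))&(h[...,1]>150)&(h[...,2]>60); ys,xs=np.nonzero(m); return xs.min()+x0,xs.max()+x0,ys.min()+y0,ys.max()+y0,xs.mean()+x0,ys.mean()+y0,m.sum()
t0=cv2.imread("pics/top0.png")[:,:,::-1]; s0=cs["pixels"]
print(redtop(t0,(195,212,213,234)),redtop(s0,(360,310,395,345)))
X=tri(ct,(196+43.5/5.4-.5,180+232.5/5.4-.5),cs,(250+530/4.2-.4,230+393/4.2-.4)); print(X)
T=redtop(t0,(195,212,213,234));S=redtop(s0,(360,310,395,345))
print("centroids",tri(ct,T[4:6],cs,S[4:6]))
print("nominal",d2w([-.07,.2])); print(w2d(X))
ok=redtop(ct["pixels"],(195,212,213,234)) if True else 0; print(ok)
```

```text
(np.int64(200), np.int64(208), np.int64(219), np.int64(227), np.float64(203.96491228070175), np.float64(222.87719298245614), np.int64(57)) (np.int64(371), np.int64(379), np.int64(322), np.int64(341), np.float64(375.09655172413795), np.float64(331.1448275862069), np.int64(145))
[0.59645593 0.26020424 0.12830828]
centroids [0.5990091  0.2629726  0.10966005]
nominal [0.5957317  0.26094581]
[-0.0692092   0.19932987]
(np.int64(201), np.int64(208), np.int64(219), np.int64(228), np.float64(204.53703703703704), np.float64(223.09259259259258), np.int64(54))
```

```bash
python3 - <<'E'
from h import *
print(move([.596,.2605,.215],84.6)[:2])
E
python3 -m handwheel '[[[0,0,-1,0,0,0],[0,0,-1,0,0,0]]]'
python3 - <<'E'
from h import *
print(move([.596,.2605,.215],84.6)[:2])
E
```

```text
(array([25.75,  2.98, -1.35]), array([-0.1,  0. ,  0. ]))
time_s: 15.8
tcp_pos: [0.5432, 0.0069, 0.2132]
eef_rot: [0.0, 0.74, 0.673, 0.0]
force: [-0.6, -0.6, 0.1]
finger_gap: 0.0604
(array([25.74,  2.88, -0.17]), array([ 0., -0.,  0.]))
```

```bash
python3 -m handwheel '[[[5,0.6,-0.2,0,0,0],[10,1.2,-0.2,0,0,0],[15,1.7,-0.2,0,0,0],[20,2.3,-0.2,0,0,0],[25.7,2.9,-0.2,0,0,0],[25.7,2.9,-0.2,0,0,0],[25.7,2.9,-0.2,0,0,0],[25.7,2.9,-0.2,0,0,0]]]'
python3 - <<'E'
from h import *
c=r.camera("scene"); crop(c,"s13",300,250,450,400,4)
c=r.camera("wrist"); cv2.imwrite("pics/w13.png",c["pixels"][:,:,::-1])
print(P(c,[.596,.2605,.128]),P(c,[.596,.2605,.107]))
print(move([.596,.2605,.110],84.6)[:2])
E
```

```text
time_s: 16.8
tcp_pos: [0.5957, 0.259, 0.2148]
eef_rot: [-0.0, 0.74, 0.673, -0.0]
force: [-0.5, -0.1, 0.5]
finger_gap: 0.0601
[[325.13899654 246.59399327]] [[325.30609549 239.84147076]]
(array([ 0.15,  0.  , 10.5 ]), array([-0.,  0., -0.]))
```

View pics/w13.png

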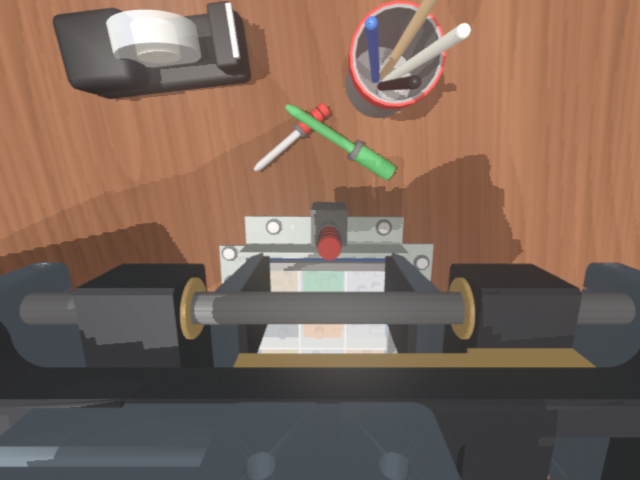

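View pics/s13.png

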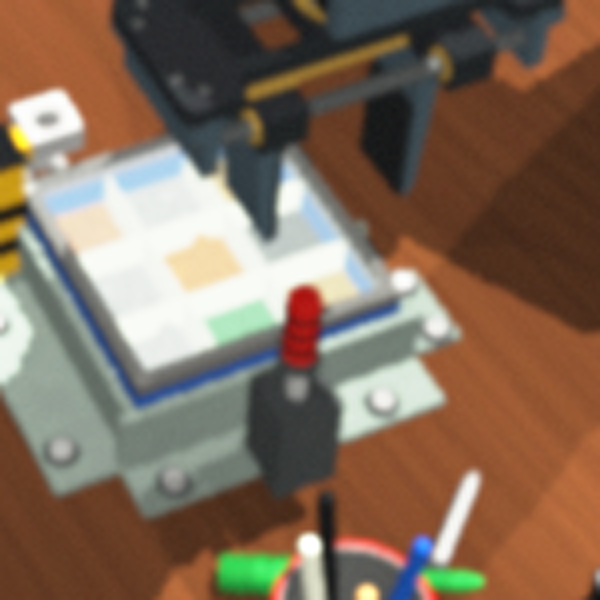

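The rod's top shows at wrist (329,247) against the predicted (325,247), so it is about 2 mm to the right. I shift to suit and lower.

```bash
python3 -m handwheel '[[[0.1,0.15,4,0,0,0],[0.1,0.15,8,0,0,0],[0.1,0.15,10.5,0,0,0],[0.1,0.15,10.5,0,0,0],[0.1,0.15,10.5,0,0,0]]]'
python3 - <<'E'
from h import *
c=r.camera("scene"); crop(c,"s14",300,250,450,400,4)
print(tool()[0],r.state()["force"])
E
```

```text
time_s: 17.52
tcp_pos: [0.5981, 0.2608, 0.1111]
eef_rot: [0.0, 0.74, 0.673, 0.001]
force: [0.6, -0.3, 0.3]
finger_gap: 0.0601
[0.598318   0.26095921 0.11146391] [0.39696161 0.36692903 0.30125824]
```

View pics/s14.png

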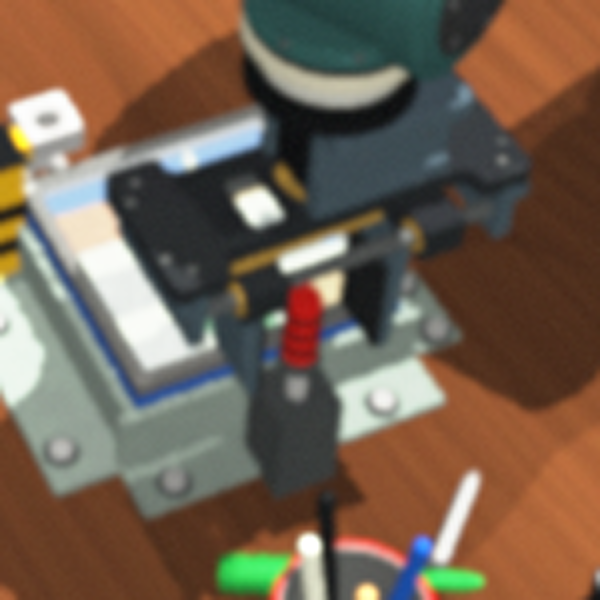

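```bash
python3 -m handwheel '[[[0,0,0,0,0,0],[0,0,0,0,0,0],[0,0,0,0,0,0],[0,0,0,0,0,0],[0,0,0,0,0,0],[0,0,0,0,0,0]]]' 0.05 20; python3 -m handwheel '[[[0,0,-2,0,0,0],[0,0,-4,0,0,0],[0,0,-6,0,0,0],[0,0,-8,0,0,0],[0,0,-10,0,0,0],[0,0,-10,0,0,0],[0,0,-10,0,0,0]]]'
python3 - <<'E'
from h import *
c=r.camera("scene"); crop(c,"s15",300,210,450,400,4)
c=r.camera("wrist"); cv2.imwrite("pics/w15.png",c["pixels"][:,:,::-1])
print(tool()[0],r.state()["force"])
E
```

```text
time_s: 18.32
tcp_pos: [0.5974, 0.2609, 0.1099]
eef_rot: [-0.0, 0.74, 0.673, -0.0]
force: [-0.0, -0.3, 0.2]
finger_gap: 0.0175
time_s: 19.2
tcp_pos: [0.5971, 0.2607, 0.2094]
eef_rot: [-0.0, 0.74, 0.673, -0.0]
force: [-0.7, 0.1, -1.5]
finger_gap: 0.0175
[0.59700347 0.26070331 0.20898075] [ 0.11259032  0.08255533 -1.75698283]
```

View pics/s15.png

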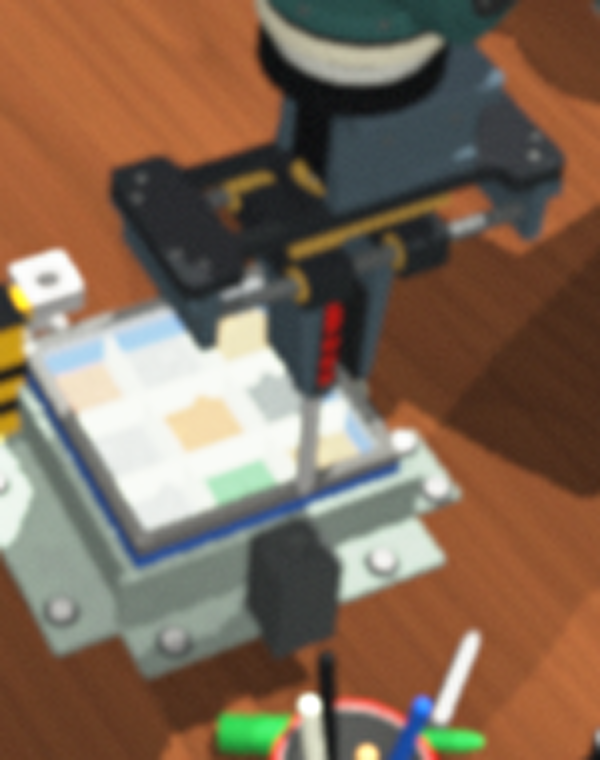

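View pics/w15.png

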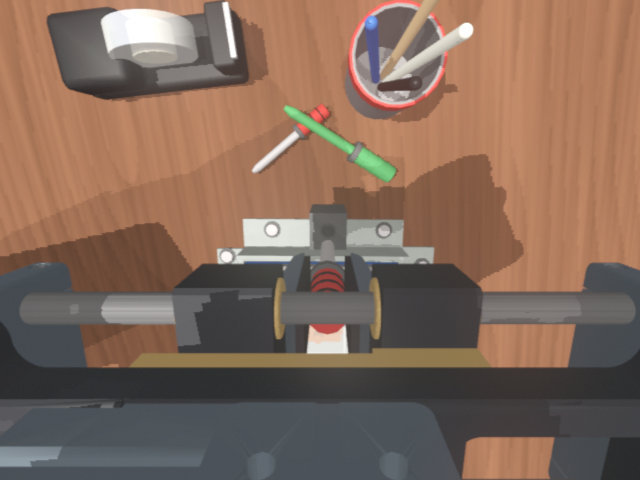

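Run:
```python
from h import *
c=r.camera("scene"); w=r.camera("wrist")
im=cv2.resize(w["pixels"][200:350,270:390,::-1],None,fx=4,fy=4,interpolation=cv2.INTER_CUBIC);cv2.imwrite("pics/w16.png",im)
p=tool()[0]
for z in(.103,.17,.20): print(z,P(c,[*p[:2],z]),P(w,[*p[:2],z]))
crop(c,"s16",355,280,405,345,9)
```

```text
0.103 [[374.98442608 332.21362179]] [[325.46199341 242.20462499]]
0.17 [[377.57938729 308.66912525]] [[324.73532772 269.45732033]]
0.2 [[378.81670466 297.44274757]] [[324.23385447 288.26445264]]
```

View pics/w16.png

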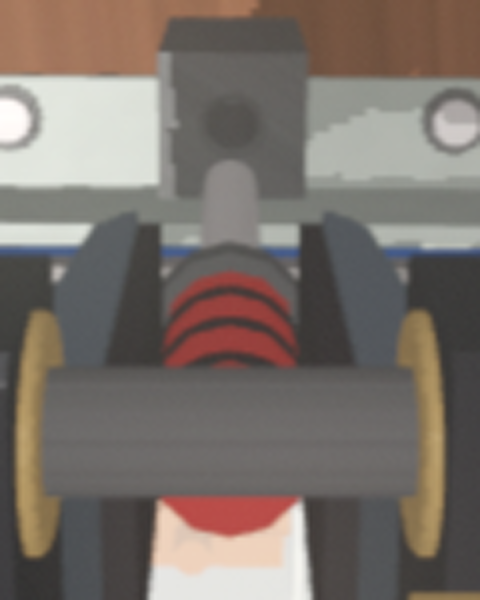

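View pics/s16.png

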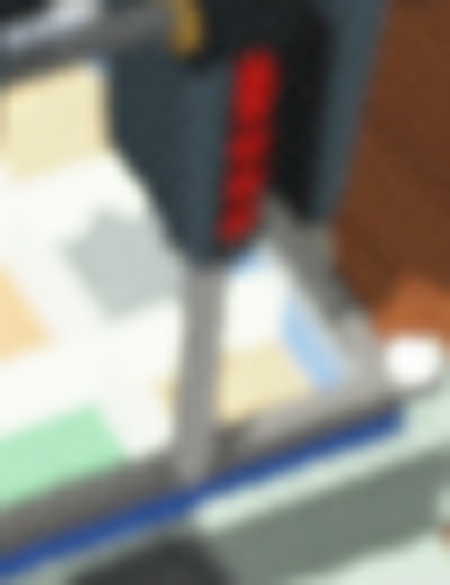

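Run:
```python
from h import *
print(move([.6238,.0586,.2094],84.6)[:2])
```

```text
(array([-19.88,   4.55,  -0.02]), array([-0.1,  0. ,  0. ]))
```

```bash
python3 -m handwheel '[[[-3,0.7,0,0,0,0],[-7,1.6,0,0,0,0],[-11,2.5,0,0,0,0],[-15,3.5,0,0,0,0],[-18,4.2,0,0,0,0],[-19.5,4.5,0,0,0,0],[-19.9,4.55,0,0,0,0],[-19.9,4.55,0,0,0,0],[-19.9,4.55,0,0,0,0]]]'
python3 - <<'E'
from h import *
c=r.camera("scene"); w=r.camera("wrist"); p=tool()[0]; print(p)
im=cv2.resize(w["pixels"][200:350,270:390,::-1],None,fx=4,fy=4,interpolation=cv2.INTER_CUBIC);cv2.imwrite("pics/w17.png",im)
crop(c,"s17",285,230,345,300,9)
for z in(.084,.105): print(z,(P(c,[*p[:2],z])-[285,230])*9,(P(w,[*p[:2],z])-[270,200])*4)
E
```

```text
time_s: 20.52
tcp_pos: [0.624, 0.0594, 0.2099]
eef_rot: [-0.0, 0.739, 0.673, -0.0]
force: [0.4, -0.8, -2.1]
finger_gap: 0.0175
[0.62404216 0.05921727 0.2099337 ]
0.084 [[231.41025769 440.30576344]] [[221.46269103 146.94361941]]
0.105 [[230.85479572 377.51697983]] [[220.8733093 171.1769545]]
```

View pics/w17.png

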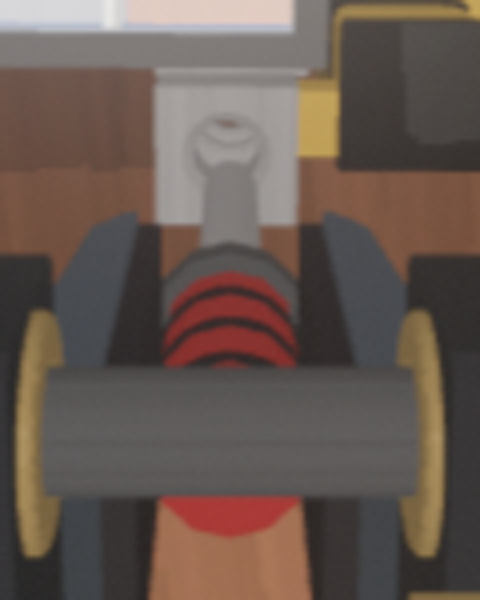

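View pics/s17.png

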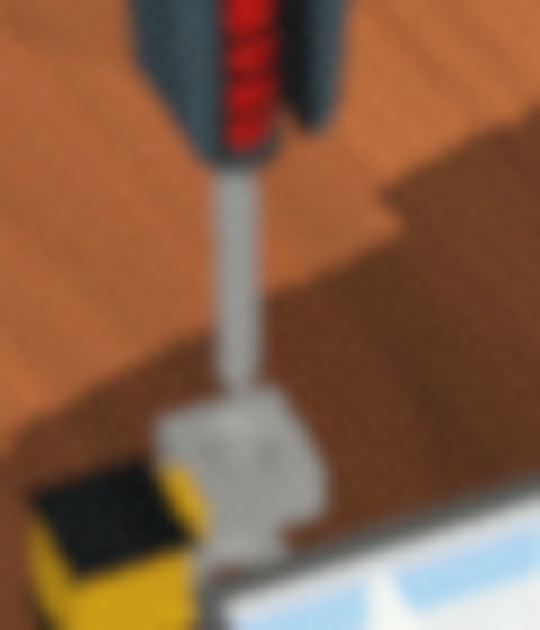

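In both views rod and hole coincide: wrist hole (230,146) against the axis prediction (230,147), scene offset under 1 mm. I lower slowly.

```bash
python3 -m handwheel '[[[0,0,1,0,0,0],[0,0,1.8,0,0,0],[0,0,2.3,0,0,0],[0,0,2.8,0,0,0],[0,0,3.3,0,0,0],[0,0,3.8,0,0,0],[0,0,3.8,0,0,0]]]'
python3 - <<'E'
from h import *
c=r.camera("scene"); crop(c,"s18",285,230,345,300,9); print(r.state()["force"],r.state()["wrist_torque"])
E
```

```text
time_s: 21.5
tcp_pos: [0.6239, 0.0585, 0.1715]
eef_rot: [-0.0, 0.74, 0.673, -0.0]
force: [0.2, -0.6, -1.1]
finger_gap: 0.0176
[ 0.44808194  0.09660607 -0.90871731] [ 0.01199438 -0.04080012  0.06864189]
```

View pics/s18.png

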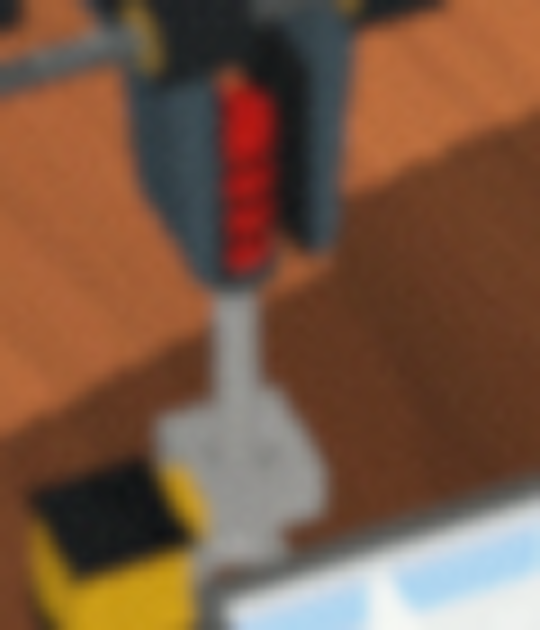

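```bash
python3 -m handwheel '[[[0,0,0.8,0,0,0],[0,0,1.6,0,0,0],[0,0,2.2,0,0,0],[0,0,2.8,0,0,0],[0,0,3.4,0,0,0],[0,0,4,0,0,0],[0,0,4.6,0,0,0],[0,0,5.1,0,0,0],[0,0,5.5,0,0,0],[0,0,5.5,0,0,0]]]'
python3 - <<'E'
from h import *
c=r.camera("scene"); crop(c,"s19",285,230,345,300,9); print(r.state()["force"],tool()[0])
E
```

```text
time_s: 22.8
tcp_pos: [0.624, 0.0585, 0.1166]
eef_rot: [-0.0, 0.74, 0.673, -0.0]
force: [-0.4, 0.8, -1.6]
finger_gap: 0.0175
[ 0.79065243  0.26728162 -0.80365402] [0.62413563 0.05851634 0.11689434]
```

View pics/s19.png

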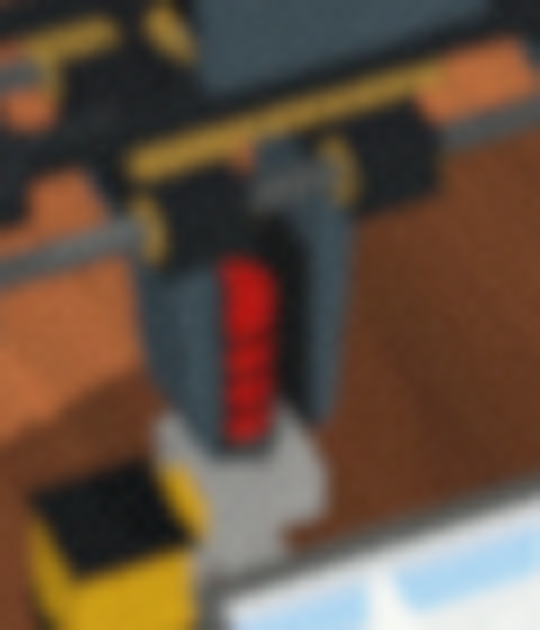

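```bash
python3 -m handwheel '[[[0,0,0.15,0,0,0],[0,0,0.25,0,0,0],[0,0,0.25,0,0,0]]]'; python3 -m handwheel '[[[0,0,0,0,0,0],[0,0,0,0,0,0],[0,0,0,0,0,0],[0,0,0,0,0,0]]]' 0.45; python3 -m handwheel '[[[0,0,-1,0,0,0],[0,0,-3,0,0,0],[0,0,-6,0,0,0],[0,0,-10,0,0,0],[0,0,-12,0,0,0],[-4,0,-12,0,0,0],[-10,0,-12,0,0,0],[-12,0,-12,0,0,0],[-12,0,-12,0,0,0]]]';python3 - <<'E'
from h import *
c=r.camera("scene"); crop(c,"s20",250,210,430,360,4.2)
c=r.camera("wrist"); cv2.imwrite("pics/w20.png",c["pixels"][:,:,::-1])
E
```

```text
time_s: 23.22
tcp_pos: [0.6241, 0.0585, 0.1144]
eef_rot: [-0.0, 0.74, 0.673, -0.0]
force: [0.3, 0.1, -0.7]
finger_gap: 0.0178
time_s: 23.72
tcp_pos: [0.6241, 0.0585, 0.1145]
eef_rot: [0.0, 0.74, 0.673, 0.0]
force: [-0.7, 0.5, 0.4]
finger_gap: 0.0412
time_s: 24.85
tcp_pos: [0.6127, -0.0618, 0.2346]
eef_rot: [-0.0, 0.74, 0.672, 0.0]
force: [0.3, 1.1, -0.5]
finger_gap: 0.0412
```

View pics/s20.png

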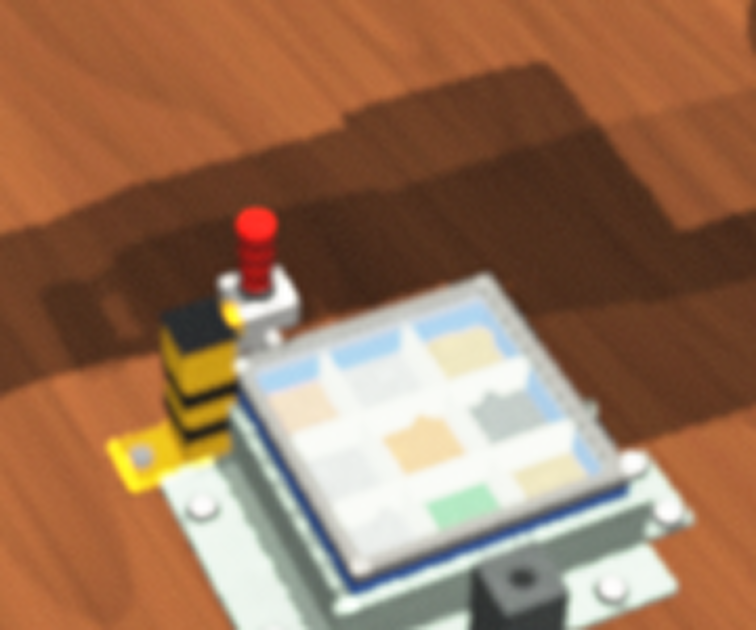

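View pics/w20.png

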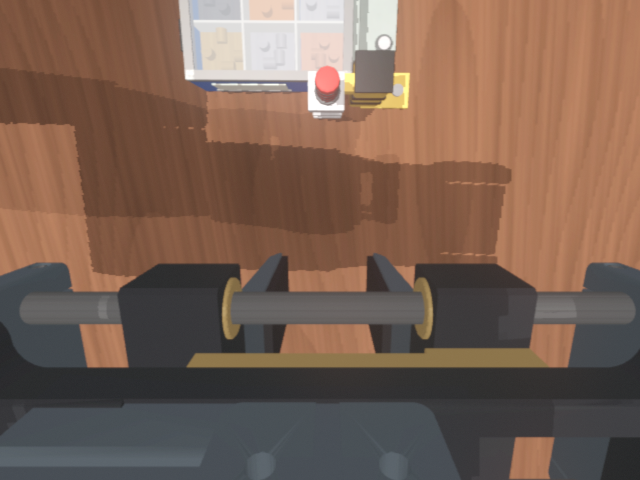

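Run:
```python
from h import *
c=r.camera("scene");w=r.camera("wrist")
print(tri(c,(250+257/4.2-.4,210+222/4.2-.4),w,(327,77)), SL)
print("case edge corners:",[w2d(ray(w,u,v,.056)).round(4) for u,v in((190,78),(352,73))])
crop(c,"s21",285,240,345,310,9); crop(w,"w21",280,40,430,140,5)
```

```text
[0.62464534 0.05919675 0.13290408] [0.6228 0.0585]
case edge corners: [array([-0.1451,  0.017 ]), array([0.0012, 0.0211])]
```

View pics/s21.png

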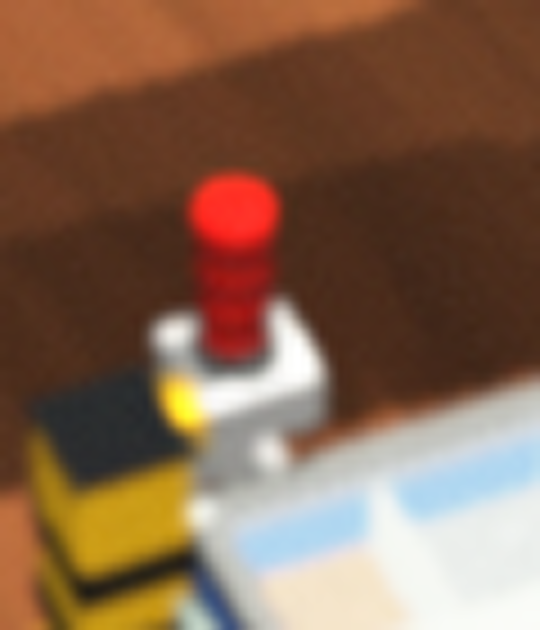

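View pics/w21.png

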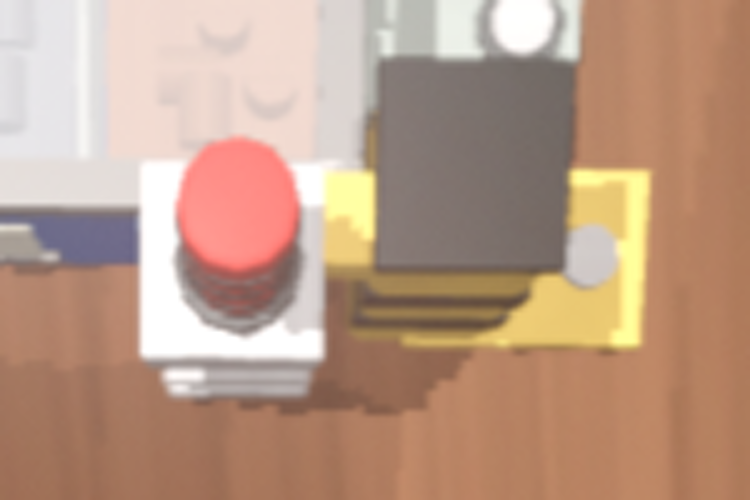

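The handle top triangulates to z = 0.133 (0.132 expected when seated). The collar sits on the sleeve, the eyes lie below it, and the gripper is clear. I hand in.

```bash
python3 -c "
from station import r
print(r.finish_job()); print(r.state()['time_s'])"
```

```text
the job is handed in; nothing more can be done
None
the job is handed in; nothing more can be done
```

The case is home in its dock and locked with the red-handled rod. I handed the job in at about 25 s; no verdict is reported.

**What I did:** I pushed the case up to the post with the open fingers, then swung it round the post with the fingers following its side. I stopped once at about 28° left to re-seat the gripper. I then pushed it home from the mouth until it pressed on the back stop at about 55 N. The large red-handled rod came out of its socket and went down through the sleeve and eyes without resistance, and I released it.

**Last checks:**
- **Rod:** the handle top measured 133 mm above the desk (132 expected when seated). It is about 2 mm from my early sleeve measurement, within the camera calibration. The collar is on the sleeve, and the gripper is 12 cm away.
- **Case:** it sits inside both guides with the eyes below the sleeve. A rough reading of its front edge gave about 1.6° (0.03 rad) of skew against my dock yaw. That is inside the 0.06 rad limit and about the size of the measuring error.

**Disagreements and other notes:**
- My dock yaw readings spread from -4.4° to -5.8°, and I used -5.4°.
- The wrist camera showed a steady sideways offset of about 1 to 2 mm, which I allowed for.
- The two look-alike rods (green and small red) fell over on their own during my first move, when the arm was nowhere near them. I left them lying.
- I did not touch the tape dispenser, the carton or the pen cup.

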